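# Put the offcuts away by length

### The job

Put the three pale square-edged wood offcuts away, each into the shallow dark tray made for its length: the longest offcut in the longest tray, the middle one in the middle tray, the shortest in the shortest. Each must end lying flat on its tray's floor inside the walls, lengthwise, with the same face up as at the start. Leave the cork sanding block, the dark walnut block and the round dowel where they are.

Things in the scene. Friction and masses are not known exactly. Their poses are not given: they have to be found in the camera images.
- offcut_long: the longest of the three pale, square-edged wooden offcuts: a plain bar 160 mm long, 34 mm wide, 34 mm high, loose on the bench. Origin: centre of its underside. y runs along its length, x across its width, z up.
- offcut_middle: the middle of the three pale, square-edged wooden offcuts: a plain bar 120 mm long, 45 mm wide, 32 mm high, loose on the bench. Origin: centre of its underside. y runs along its length, x across its width, z up.
- offcut_short: the shortest of the three pale, square-edged wooden offcuts: a plain bar 85 mm long, 50 mm wide, 45 mm high, loose on the bench. Origin: centre of its underside. y runs along its length, x across its width, z up.
- tray_long: the longest of the three shallow dark wooden trays, open at the top, lined with tan cork: inside 184 mm long and 56 mm wide; its floor lies 4 mm above the bench, its walls are 5 mm thick and their top is 12 mm above the bench (8 mm above the floor). Fixed to the bench. Origin: centre of its underside, at bench height. y runs along its length, x across its width, z up.
- tray_middle: the middle of the three shallow dark wooden trays, open at the top, lined with tan cork: inside 144 mm long and 67 mm wide; its floor lies 4 mm above the bench, its walls are 5 mm thick and their top is 12 mm above the bench (8 mm above the floor). Fixed to the bench. Origin: centre of its underside, at bench height. y runs along its length, x across its width, z up.
- tray_short: the shortest of the three shallow dark wooden trays, open at the top, lined with tan cork: inside 109 mm long and 72 mm wide; its floor lies 4 mm above the bench, its walls are 5 mm thick and their top is 12 mm above the bench (8 mm above the floor). Fixed to the bench. Origin: centre of its underside, at bench height. y runs along its length, x across its width, z up.
- sanding_block: bystander: brown cork sanding block, 112 mm long (y) x 64 mm wide (x) x 34 mm high, loose, at the back. Origin: centre of its underside.
- walnut_block: bystander: squat dark-brown walnut block, 70 mm (y) x 60 mm (x) x 22 mm high, loose, at the back. Origin: centre of its underside.
- dowel: bystander: pale round rod lying down, 110 mm long (y), 16 mm thick, loose, beside the trays on the left. Origin: on its underside at mid-length.
Not all that is in view belongs to the job. Leave any turquoise look-alike of the offcut_middle alone.

How it is judged:
By the outcome, as a careful person would: the job done as asked, in the order asked, and still so for the second after the job is handed in, with the robot touching nothing.
It also fails if it takes over 80 s, if anything falls off the work surface, if the arm or the gripper's body presses on something with over 40 N, if the wrist force passes 120 N, or if a joint passes its speed limit or range.

### The arm

A 7-joint arm with a two-finger parallel gripper is mounted at the origin on a cart in front of the work surface, level with it; the furniture and walls round the work are solid. World frame = base frame: x ahead of the robot, y to its left, z up, the work surface at z = 0. Lengths are in m, angles in rad, forces in N, time in s.
With the tool pointing down it reaches from about 0.425 to 0.875 m from the base axis. Payload 4.7 kg.
Tool frame: the origin (TCP) lies where the fingers leave the gripper's body, on its centre line; the fingertips stand 70 mm ahead of it and the grasp point (between the pads) lies 51 mm ahead of it; z points along the fingers, y is the line along which they close (so a half turn about z gives the same grasp; the last joint's range is limited). The gripper opens to 87 mm and grips with 3 to 60 N. Pads are 19 mm wide; open, the fingers measure 117 mm over their backs; the gripper's body (75 mm by 190 mm) begins 51 mm behind the grasp point.
Start: joints at [1.156, 0.321, -0.07, 1.45, 0.023, 1.371, -0.057], TCP at [0.27, -0.591, 0.292] pointing down, gripper open.
Joint ranges: [-2.86, 2.86], [-0.3, 2.09], [-1.38, 1.24], [0.06, 2.45], [-1.56, 4.7], [0.09, 2.05], [-2.69, 2.69]. Speed limits (rad/s): [2.57, 2.57, 3.14, 3.14, 3.14, 3.14, 3.14].

### API

Orientations are given as a rotation vector (axis times angle).
In Python, from bench import ctrl gives the robot as it stands.
- The arm moves only by the tool drive_tool, never from a script. Its argument "motion" is a list of rows, each a list of 3 entries, a list of its own where there are three numbers: the shift along the tool's x, y, z in cm, then the turn, a rotation vector about the tool's x, y, z in degrees, then the opening, from -1 (shut) to 1 (fully open). In form: [[[x, y, z], [ax, ay, az], claw], ...]. A call has 1 to 12 rows; each row shifts and turns the commanded pose from where the row before left it, along the tool's axes as they then stand; what a row does not reach is not made up. A row lasts 1/8 s, in which the tool goes at most 62.5 mm and 10.7 degrees, less where a joint would pass 70% of its speed; a pose out of reach is approached as far as the arm can. A call with a gripper value outside its range is refused whole. The fingers move at their own pace and stop on an object; "force" is the grip in N (left out, the last holds). Time passes only in rows, so rows that do not move let the fingers close. It gives the time, the measured TCP pose, the force, the opening and the grip force at its end, in the units of the state.
- ctrl.get_state(): the state, without advancing time (a new reading comes with each control period).
- ctrl.get_image(name): name is "side" or "top" or "wrist"; returns the picture (400x640x3 uint8, red, green, blue); there is no depth.
- ctrl.calibration(name): a dict with "K" (3x3 intrinsics, pixels), "origin" and "attitude" of the camera in the world; the wrist camera has in their place "tool_from_camera" (4x4, takes a point from camera to tool coordinates, whose origin is the TCP and whose axes are the flange's). Camera axes: x right, y up, looking along -z (the intrinsics and any distortion apply to the point x, -y, -z); pixel columns grow to the right and rows downward; lengths in m; the calibration is good to about 2 mm. The wrist camera is an equidistant fisheye: a pixel r from the principal point sees the ray r / f radians off the axis. A picture is of the moment at which its call begins: read the wrist's pose just before it. calibration takes no time and is no camera call.
- ctrl.close_job(): hands the job in; it is judged then, once.
The state is a dict: "time": time; "joint_positions": joint angles; "qd": joint speeds; "joint_torque": joint torques, N m; "position": TCP position; "tool_rot": TCP orientation; "ft_force": force on the tool from outside, world axes, zero at the start; "torque": the same for the moment, N m; "grip_width": opening from 0.0 (shut) to 1.0 (fully open); "grip_force": force on a finger pad.
Only numpy, scipy, OpenCV 4.12 (cv2) and the standard library are available. Lean on these libraries where they do the work, as an engineer would, in place of code of your own. Each camera call takes 0.05 s, during which the arm holds its last target. There are 200 camera calls.

## Working session

There is one attempt and no reset: what is moved stays moved. The work goes in short steps, Python scripts to look and compute and a tool call to move; the robot and the scene stay as the last step left them, time stands still between calls to the robot, and variables do not carry over. Pictures are saved under pics/ and viewed, at most 14 in all, crops included, and the job is handed in when it is done.

Besides the shell and the picture viewer there is one more tool, called after ">>>" by a JSON object that holds its "name" and its "arguments". drive_tool: Moves the arm, as the interface text tells. Its arguments: {"type":"object","properties":{"motion":{"type":"array","items":{"type":"array"}},"force":{"type":"number"}},"required":["motion"]}

```bash
mkdir -p pics; python3 - <<'E'
from bench import ctrl
import cv2
s=ctrl.get_state();print(s['time'],s['position'],s['tool_rot'],s['grip_width'])
for n in("top","side"):
    c=ctrl.calibration(n);print(n,c)
    cv2.imwrite(f"pics/{n}0.png",ctrl.get_image(n)[...,::-1])
print(ctrl.calibration("wrist"))
E
```

```text
0.0 [ 0.2700368  -0.59078491  0.29115957] [-3.06784601e+00 -6.68075807e-01  8.18798588e-04] 0.9986092300783016
top {'K': array([[446.8468906 ,   0.        , 316.96291733],
       [  0.        , 446.8468906 , 205.21729246],
       [  0.        ,   0.        ,   1.        ]]), 'origin': array([0.32407107, 0.03437336, 1.16737946]), 'attitude': array([ 0.15676807, -0.18008363, -1.66524933])}
side {'K': array([[466.566796  ,   0.        , 317.79617211],
       [  0.        , 466.566796  , 201.58030441],
       [  0.        ,   0.        ,   1.        ]]), 'origin': array([ 0.97259318, -1.33191225,  0.65367363]), 'attitude': array([1.16429928, 0.18608684, 0.24498198])}
{'K': array([[309.70691629,   0.        , 315.72480992],
       [  0.        , 309.70691629, 195.2938743 ],
       [  0.        ,   0.        ,   1.        ]]), 'tool_from_camera': array([[-1.38094807e-03,  9.61010415e-01,  2.76508727e-01,
         7.60998743e-02],
       [ 9.99999044e-01,  1.34699594e-03,  3.12719351e-04,
         1.02277020e-03],
       [-7.19295779e-05,  2.76508894e-01, -9.61011356e-01,
        -9.25074137e-02],
       [ 0.00000000e+00,  0.00000000e+00,  0.00000000e+00,
         1.00000000e+00]])}
```

View pics/top0.png

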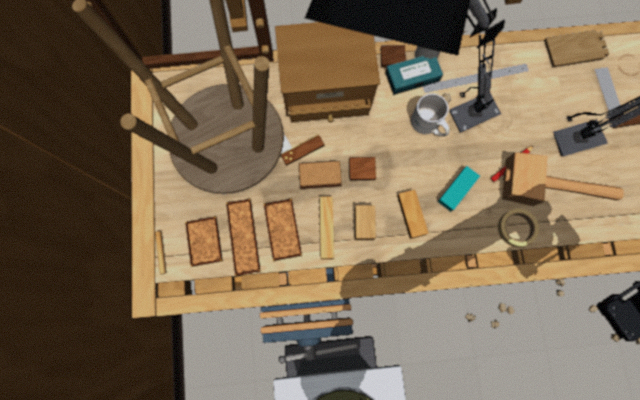

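View pics/side0.png

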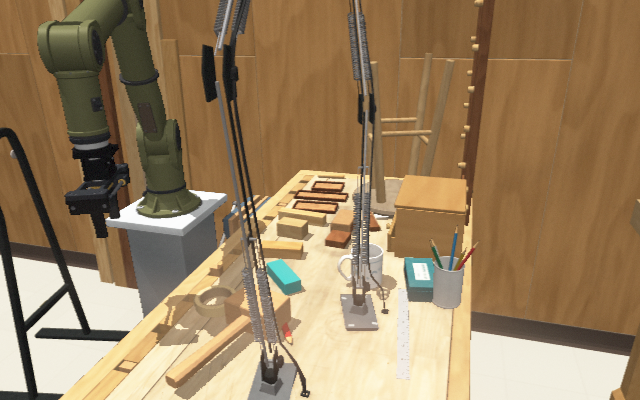

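The top view shows the trays at (203,241) short, (243,237) long and (283,229) middle. The offcuts are at (326,227) long, (365,221) short and (413,213) middle, with the turquoise decoy at (459,188). I'll enlarge the work area and segment it.

```bash
cat > h.py <<'E'
from bench import ctrl
import cv2, numpy as np
from scipy.spatial.transform import Rotation as R
def ray(n,px,s=None):
    c=ctrl.calibration(n);K=c["K"];px=np.atleast_2d(np.float64(px))
    v=(px-K[:2,2])/K[0,0]
    if n!="wrist":
        d=np.c_[v[:,0],-v[:,1],-np.ones(len(v))]
        return c["origin"],R.from_rotvec(c["attitude"]).apply(d)
    r=np.hypot(*v.T);k=np.sinc(r/np.pi)
    d=np.c_[v[:,0]*k,-v[:,1]*k,-np.cos(r)]
    T=c["tool_from_camera"];W=R.from_rotvec(s["tool_rot"])
    return s["position"]+W.apply(T[:3,3]),W.apply(d@T[:3,:3].T)
def onplane(n,px,z,s=None):
    o,d=ray(n,px,s);return (o+d*((z-o[2])/d[:,2])[:,None])[:,:2]
E
python3 - <<'E'
from h import *
im=cv2.imread("pics/top0.png")
c=im[175:285,140:440]
cv2.imwrite("pics/crop.png",cv2.resize(c,None,fx=2.65,fy=2.65,interpolation=cv2.INTER_CUBIC))
hsv=cv2.cvtColor(im,cv2.COLOR_BGR2HSV)
for p in[(326,227),(365,221),(408,213),(345,220),(385,215),(283,229),(270,229),(340,250)]:print(p,hsv[p[1],p[0]],onplane("top",p,0.012)[0].round(3))
m=cv2.inRange(hsv,(0,60,0),(14,255,200));m[:175]=0;m[285:]=0;m[:,:180]=0;m[:,305:]=0
cs,_=cv2.findContours(m,0,2)
for k in cs:
    if cv2.contourArea(k)>300:
        w=onplane("top",k[:,0],.012);r=cv2.minAreaRect((w*1000).astype(np.float32));print(r, cv2.minAreaRect(k))
E
```

```text
(326, 227) [ 17 133 205] [ 0.511 -0.013]
(365, 221) [ 18 123 199] [ 0.516 -0.117]
(408, 213) [ 18 146 203] [ 0.526 -0.232]
(345, 220) [ 17  85 179] [ 0.524 -0.065]
(385, 215) [ 18  87 181] [ 0.527 -0.171]
(283, 229) [ 14 147 175] [0.517 0.099]
(270, 229) [ 14 144 173] [0.52  0.133]
(340, 250) [ 22  71 200] [ 0.447 -0.043]
((507.041748046875, 308.65972900390625), (120.04564666748047, 83.35362243652344), 3.8234050273895264) ((202.92578125, 240.94325256347656), (45.86080551147461, 32.51227569580078), 82.40535736083984)
((519.117919921875, 102.37715148925781), (156.66888427734375, 78.1825180053711), 5.186460018157959) ((281.7452697753906, 228.64151000976562), (59.156620025634766, 30.22332000732422), 79.3803482055664)
((508.4156188964844, 205.2332000732422), (196.36094665527344, 69.40895080566406), 3.54895281791687) ((242.861572265625, 236.89231872558594), (74.91697692871094, 26.791501998901367), 82.87498474121094)
```

View pics/crop.png

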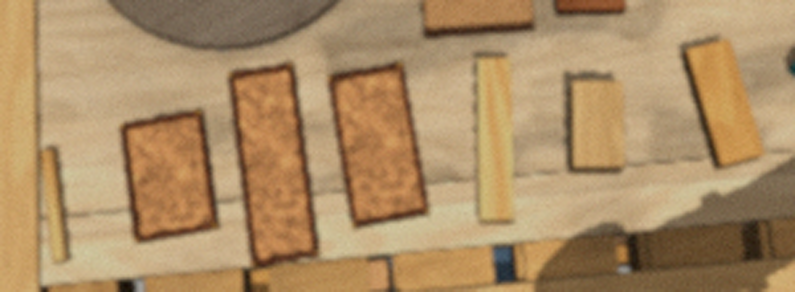

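The crop shows all three trays clear and the bars separate; at full resolution the long bar is at about (326,227), the short at (365,221) and the middle at (413,213). The tray sizes match the spec. Next, the offcuts by saturation.

```bash
python3 - <<'E'
from h import *
im=cv2.imread("pics/top0.png")
hsv=cv2.cvtColor(cv2.GaussianBlur(im,(3,3),0),cv2.COLOR_BGR2HSV)
for lo in (105,112):
  m=cv2.inRange(hsv,(10,lo,165),(24,255,255));m[:185]=0;m[262:]=0;m[:,:310]=0;m[:,435:]=0
  cs,_=cv2.findContours(m,0,2)
  for k in cs:
    if cv2.contourArea(k)>250:
        x=k[:,0,0].mean();z=.034 if x<345 else .045 if x<385 else .032
        w=onplane("top",k[:,0],z);print(lo,z,cv2.minAreaRect((w*1000).astype(np.float32)),cv2.boundingRect(k))
s=ctrl.get_state();M=R.from_rotvec(s["tool_rot"]).as_matrix();print(M.round(3))
E
```

```text
105 0.045 ((510.3634338378906, -114.60262298583984), (48.327571868896484, 82.99703979492188), 85.11902618408203) (356, 205, 20, 33)
105 0.034 ((509.2857360839844, -13.692188262939453), (33.608001708984375, 158.7118377685547), 84.08663177490234) (320, 196, 14, 62)
105 0.032 ((521.4878540039062, -242.73468017578125), (125.34455108642578, 45.084754943847656), 8.330854415893555) (400, 189, 29, 49)
112 0.045 ((509.58465576171875, -113.18049621582031), (46.128150939941406, 80.3814926147461), 84.70869445800781) (356, 206, 20, 32)
112 0.034 ((507.95660400390625, -13.613286972045898), (28.588401794433594, 156.04208374023438), 84.05966186523438) (321, 197, 12, 61)
112 0.032 ((520.758056640625, -242.4630126953125), (121.4316177368164, 44.283424377441406), 8.592480659484863) (400, 190, 29, 47)
[[ 0.909  0.416 -0.001]
 [ 0.416 -0.909  0.001]
 [-0.    -0.002 -1.   ]]
```

```bash
cat >> h.py <<'E'
def togo(x,y,z,yaw):
    "turn about tool z (deg) to yaw of tool x, then shift in cm in the turned axes"
    s=ctrl.get_state();M=R.from_rotvec(s["tool_rot"])
    xa=M.apply([1,0,0]);cur=np.degrees(np.arctan2(xa[1],xa[0]))
    az=-((yaw-cur+90)%180-90)
    N=M*R.from_rotvec([0,0,np.radians(az)])
    print(f't{s["time"]:.2f} pos',s["position"].round(4),"yaw %.1f"%cur,"tilt",M.apply([0,0,1]).round(3),"turn %.1f"%az,"shift",(N.inv().apply(np.array([x,y,z])-s["position"])*100).round(2),"j",np.round(s["joint_positions"],2),"w %.3f f %.1f"%(s["grip_width"],s["grip_force"]))
E
python3 -c "
from h import *
togo(.509,-.014,.2,-5.9)"
```

```text
t0.10 pos [ 0.2701 -0.5908  0.2913] yaw 24.6 tilt [-0.001  0.001 -1.   ] turn 30.5 shift [ 17.85 -59.82   9.19] j [ 1.16  0.32 -0.07  1.45  0.02  1.37 -0.06] w 0.999 f 0.0
```

>>> {"name": "drive_tool", "arguments": {"motion": [[[0, 0, 0], [0, 0, 10.2], 1], [[0, 0, 0], [0, 0, 10.2], 1], [[0, 0, 0], [0, 0, 10.1], 1]], "force": 25}}

```text
time: 0.48
position: [0.2701, -0.5909, 0.2916]
tool_rot: [-3.136, 0.172, 0.001]
ft_force: [-0.4, 0.6, 0.4]
grip_width: 0.999
grip_force: 0.0
```

>>> {"name": "drive_tool", "arguments": {"motion": [[[1.5, -5, 0], [0, 0, 0], 1], [[1.5, -5, 0], [0, 0, 0], 1], [[1.5, -5, 0], [0, 0, 0], 1], [[1.5, -5, 0], [0, 0, 0], 1], [[1.5, -5, 0], [0, 0, 0], 1], [[1.5, -5, 0], [0, 0, 0], 1], [[1.5, -5, 0], [0, 0, 0], 1], [[1.5, -5, 0], [0, 0, 0], 1], [[1.5, -5, 0], [0, 0, 0], 1], [[1.5, -5, 0], [0, 0, 0], 1], [[1.5, -5, 0], [0, 0, 0], 1], [[1.5, -5, 0], [0, 0, 0], 1]]}}

```text
time: 1.98
position: [0.5115, -0.0115, 0.292]
tool_rot: [3.137, -0.163, -0.0]
ft_force: [0.4, -1.3, -0.0]
grip_width: 0.998
grip_force: 0.0
```

```bash
python3 -c "
from h import *
togo(.509,-.014,.2,-5.9)"
```

```text
t1.98 pos [ 0.5115 -0.0115  0.292 ] yaw -5.9 tilt [-0. -0. -1.] turn -0.0 shift [-0.22  0.27  9.2 ] j [ 0.5   0.05 -0.55  1.77  0.03  1.32 -1.73] w 0.998 f 0.0
```

Motion tracks well. I'll take a wrist look at the bars from here.

```bash
cat >> h.py <<'E'
def wl(name):
    s=ctrl.get_state();im=ctrl.get_image("wrist")[...,::-1].copy();cv2.imwrite(f"pics/{name}.png",im);return s,im
E
python3 -c "
from h import *
s,im=wl('w1');print(s['position'],s['tool_rot']);np.save('w1.npy',np.r_[s['position'],s['tool_rot']])"
```

```text
[ 0.51145936 -0.01150757  0.29202442] [ 3.13690889e+00 -1.62959916e-01 -2.41547030e-04]
```

View pics/w1.png

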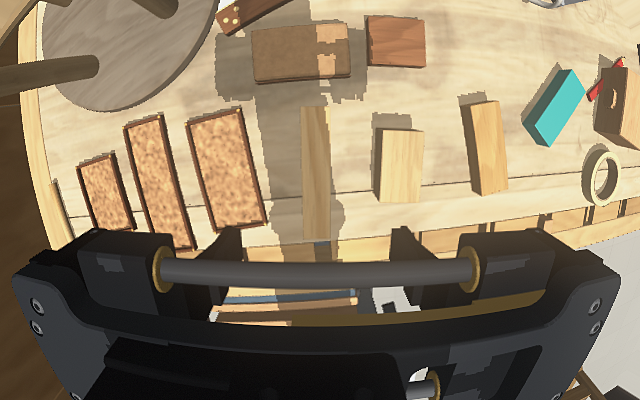

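The wrist view shows the long bar's top face between (303,107) and (330,240), the short near (401,165), the middle near (490,147), and the trays at left with clear rims. I'll cross-check the positions with these corners.

```bash
python3 - <<'E'
from h import *
a=np.load('w1.npy');s={"position":a[:3],"tool_rot":a[3:]}
for n,z,c in[("long",.034,[(303,107),(328,106),(330,240),(303,240)]),("short",.045,[(381,128),(424,131),(422,202),(379,199)]),("mid",.032,[(473,103),(499,101),(508,191),(481,194)]),
 ("tlong",.012,[(124,124),(160,115),(199,246),(172,252)]),("tmid",.012,[(187,119),(239,107),(268,225),(218,235)]),("tshort",.012,[(78,164),(116,152),(134,228),(104,234)])]:
    w=onplane("wrist",c,z,s);l=((w[0]+w[1])-(w[2]+w[3]))/2
    print(n,w.mean(0).round(4),"yaw %.1f"%np.degrees(np.arctan2(l[1],l[0])),"len %.3f wid %.3f"%(np.hypot(*l),np.hypot(*(w[0]+w[3]-w[1]-w[2]))/2))
E
```

```text
long [ 0.5098 -0.0125] yaw -5.6 len 0.161 wid 0.031
short [ 0.5149 -0.1121] yaw -4.2 len 0.083 wid 0.052
mid [ 0.525  -0.2406] yaw 6.7 len 0.120 wid 0.042
tlong [0.5154 0.1972] yaw 8.0 len 0.190 wid 0.054
tmid [0.5214 0.0997] yaw 5.2 len 0.157 wid 0.071
tshort [0.5135 0.3   ] yaw 4.7 len 0.115 wid 0.074
```

>>> {"name": "drive_tool", "arguments": {"motion": [[[-0.15, 0.15, 5], [0, 0, 0], 1], [[0, 0, 5], [0, 0, 0], 1], [[0, 0, 5], [0, 0, 0], 1], [[0, 0, 4], [0, 0, 0], 1], [[0, 0, 1.9], [0, 0, 0], 1], [[0, 0, 0], [0, 0, 0], -1], [[0, 0, 0], [0, 0, 0], -1], [[0, 0, 0], [0, 0, 0], -1], [[0, 0, 0], [0, 0, 0], -1], [[0, 0, 0], [0, 0, 0], -1], [[0, 0, 0], [0, 0, 0], -1]], "force": 25}}

```text
time: 3.4
position: [0.5097, -0.0142, 0.0834]
tool_rot: [-3.137, 0.163, -0.001]
ft_force: [-0.3, 1.6, 1.1]
grip_width: 0.402
grip_force: 0.3
```

```bash
python3 -c "
from h import *
togo(.508,.205,.16,3.6)"
```

```text
t3.40 pos [ 0.5097 -0.0142  0.0834] yaw -5.9 tilt [ 0.  0. -1.] turn -9.5 shift [  1.21 -21.89  -7.65] j [ 0.45  0.28 -0.53  2.    0.18  0.91 -1.84] w 0.402 f 0.3
```

>>> {"name": "drive_tool", "arguments": {"motion": [[[0, 0, 0], [0, 0, 0], -1], [[0, 0, 0], [0, 0, 0], -1], [[0, 0, -2.5], [0, 0, 0], -1], [[0, 0, -5], [0, 0, 0], -1], [[0, 0, 0], [0, 0, -4.7], -1], [[0, 0, 0], [0, 0, -4.8], -1], [[0.3, -4.4, 0], [0, 0, 0], -1], [[0.3, -4.4, 0], [0, 0, 0], -1], [[0.2, -4.4, 0], [0, 0, 0], -1], [[0.2, -4.4, 0], [0, 0, 0], -1], [[0.2, -4.3, 0], [0, 0, 0], -1], [[0, 0, 0], [0, 0, 0], -1]]}}

```text
time: 4.9
position: [0.5066, 0.2094, 0.1581]
tool_rot: [-3.137, -0.109, 0.001]
ft_force: [1.0, -0.1, -0.6]
grip_width: 0.393
grip_force: 24.9
```

```bash
python3 -c "
from h import *
togo(.508,.205,.087,3.6)
s,im=wl('w2');np.save('w2.npy',np.r_[s['position'],s['tool_rot']])"
```

```text
t4.90 pos [0.5066 0.2094 0.1581] yaw 4.0 tilt [-0.001  0.002 -1.   ] turn 0.4 shift [0.11 0.46 7.11] j [ 0.17  0.29 -0.7   1.84  0.2   1.08 -2.1 ] w 0.393 f 24.9
```

View pics/w2.png

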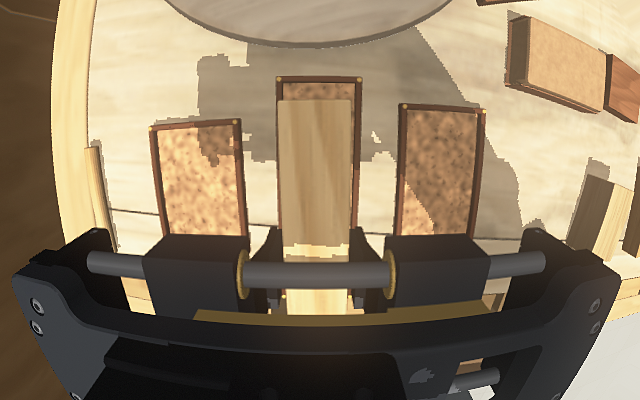

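The long bar is held over the long tray, with tray far corners at (277,77) and (362,77) and bar far corners at (279,100) and (351,100). The short tray's far corners are (150,128) and (241,119), and the middle tray's are (400,104) and (486,109).

```bash
python3 - <<'E'
from h import *
a=np.load('w2.npy');s={"position":a[:3],"tool_rot":a[3:]}
for n,z,c,L in[("bar",.109,[(279,100),(351,100)],.16),("tlong",.012,[(277,77),(362,77)],.194),("tshort",.012,[(150,128),(241,119)],.119),("tmid",.012,[(400,104),(486,109)],.154)]:
    w=onplane("wrist",c,z,s);v=w[0]-w[1];e=np.array([v[1],-v[0]])/np.hypot(*v)
    print(n,w.round(4).tolist(),"wid %.4f yaw %.1f"%(np.hypot(*v),np.degrees(np.arctan2(e[1],e[0]))),"centre",(w.mean(0)-e*L/2).round(4))
togo(.508,.206,.087,3.6)
E
```

```text
bar [[0.5859, 0.2308], [0.5881, 0.1983]] wid 0.0326 yaw 3.9 centre [0.5072 0.2092]
tlong [[0.6057, 0.2452], [0.6102, 0.1807]] wid 0.0646 yaw 4.0 centre [0.5112 0.2061]
tshort [[0.5639, 0.3534], [0.572, 0.2717]] wid 0.0821 yaw 5.7 centre [0.5088 0.3067]
tmid [[0.5925, 0.1492], [0.5997, 0.0715]] wid 0.0780 yaw 5.2 centre [0.5194 0.1033]
t4.95 pos [0.5072 0.2066 0.1578] yaw 3.8 tilt [-0.001  0.    -1.   ] turn 0.2 shift [0.08 0.07 7.08] j [ 0.18  0.28 -0.7   1.84  0.2   1.09 -2.1 ] w 0.383 f 24.9
```

>>> {"name": "drive_tool", "arguments": {"motion": [[[0.25, 0.05, 3], [0, 0, 0], -1], [[0, 0, 2.5], [0, 0, 0], -1], [[0, 0, 1], [0, 0, 0], -1], [[0, 0, 0.5], [0, 0, 0], -1], [[0, 0, 0], [0, 0, 0], -1]]}}

```text
time: 5.58
position: [0.5109, 0.2044, 0.0886]
tool_rot: [3.14, 0.097, 0.001]
ft_force: [-0.7, 0.6, -0.2]
grip_width: 0.39
grip_force: 24.9
```

```bash
python3 -c "
from h import *
togo(.5105,.206,.0874,3.8)"
```

```text
t5.58 pos [0.5109 0.2044 0.0886] yaw 3.5 tilt [ 0.001 -0.    -1.   ] turn -0.3 shift [-0.02 -0.16  0.12] j [ 0.14  0.38 -0.66  1.89  0.28  0.96 -2.16] w 0.390 f 24.9
```

>>> {"name": "drive_tool", "arguments": {"motion": [[[0, 0, 0.1], [0, 0, 0], -1], [[0, 0, 0], [0, 0, 0], 1], [[0, 0, 0], [0, 0, 0], 1], [[0, 0, 0], [0, 0, 0], 1], [[0, 0, 0], [0, 0, 0], 1], [[0, 0, -3], [0, 0, 0], 1], [[0, 0, -5], [0, 0, 0], 1], [[0, 0, -5], [0, 0, 0], 1], [[0, 0, -5], [0, 0, -3.9], 1]]}}

```text
time: 6.7
position: [0.5103, 0.2047, 0.2689]
tool_rot: [3.134, 0.208, 0.0]
ft_force: [0.4, 0.1, -0.7]
grip_width: 0.996
grip_force: 0.0
```

```bash
python3 -c "
from h import *
togo(.5235,-.2415,.27,7.5)"
```

```text
t6.70 pos [0.5103 0.2047 0.2689] yaw 7.6 tilt [ 0. -0. -1.] turn 0.1 shift [-4.51 44.41 -0.1 ] j [ 0.23  0.18 -0.73  1.71  0.13  1.29 -1.97] w 0.996 f 0.0
```

>>> {"name": "drive_tool", "arguments": {"motion": [[[-0.5, 4.9, 0], [0, 0, 0], 1], [[-0.5, 4.9, 0], [0, 0, 0], 1], [[-0.5, 4.9, 0], [0, 0, 0], 1], [[-0.5, 4.9, 0], [0, 0, 0], 1], [[-0.5, 4.9, 0], [0, 0, 0], 1], [[-0.5, 4.9, 0], [0, 0, 0], 1], [[-0.5, 4.9, 0], [0, 0, 0], 1], [[-0.5, 4.9, 0], [0, 0, 0], 1], [[-0.5, 4.9, 0], [0, 0, 0], 1], [[0, 0, 0], [0, 0, 0], 1], [[0, 0, 0], [0, 0, 0], 1]]}}

```text
time: 8.07
position: [0.5233, -0.2378, 0.267]
tool_rot: [-3.134, -0.205, 0.0]
ft_force: [-0.1, 1.0, 0.0]
grip_width: 0.994
grip_force: 0.0
```

```bash
python3 -c "
from h import *
togo(.5235,-.2415,.083,7.5)
s,im=wl('w3');np.save('w3.npy',np.r_[s['position'],s['tool_rot']])"
```

```text
t8.07 pos [ 0.5233 -0.2378  0.267 ] yaw 7.5 tilt [-0.     0.001 -1.   ] turn -0.0 shift [-0.02  0.39 18.4 ] j [ 0.73  0.2  -0.39  1.67  0.08  1.29 -1.12] w 0.994 f 0.0
```

View pics/w3.png

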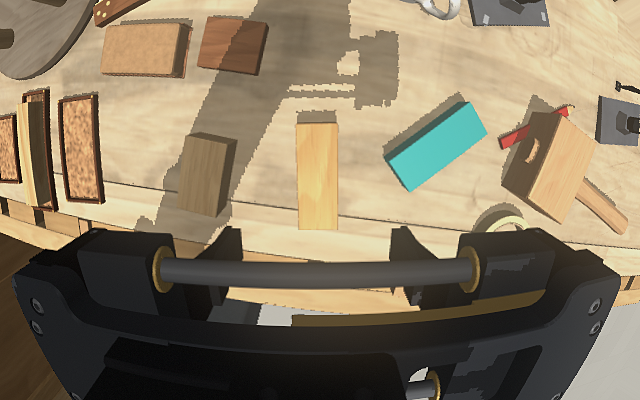

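The middle bar's top face spans (297,122) to (338,230), and the long bar sits in its tray at (38,150). The turquoise decoy's nearest corner is about (387,158), outside the finger span. The short bar's top face is at (192,133), (229,138), (217,216) and (180,210).

```bash
python3 - <<'E'
from h import *
a=np.load('w3.npy');s={"position":a[:3],"tool_rot":a[3:]}
for n,z,c in[("mid",.032,[(297,122),(338,123),(338,230),(299,230)]),("short",.045,[(192,133),(229,138),(217,216),(180,210)]),("decoy",.032,[(387,158)]*4)]:
    w=onplane("wrist",c,z,s);l=((w[0]+w[1])-(w[2]+w[3]))/2
    print(n,w.mean(0).round(4),"yaw %.1f"%np.degrees(np.arctan2(l[1],l[0])),"len %.3f wid %.3f"%(np.hypot(*l),np.hypot(*(w[0]+w[3]-w[1]-w[2]))/2))
    if n=="mid":togo(*w.mean(0),.083,7.5)
E
```

```text
mid [ 0.5249 -0.2407] yaw 8.0 len 0.121 wid 0.044
t8.12 pos [ 0.5235 -0.237   0.2672] yaw 7.6 tilt [-0.     0.001 -1.   ] turn 0.1 shift [ 0.09  0.4  18.42] j [ 0.73  0.2  -0.39  1.67  0.08  1.29 -1.12] w 1.000 f 0.0
short [ 0.5158 -0.1162] yaw -6.8 len 0.089 wid 0.044
decoy [ 0.5574 -0.3121] yaw 0.0 len 0.000 wid 0.000
```

>>> {"name": "drive_tool", "arguments": {"motion": [[[0.1, 0.4, 5], [0, 0, 0], 1], [[0, 0, 5], [0, 0, 0], 1], [[0, 0, 4], [0, 0, 0], 1], [[0, 0, 3], [0, 0, 0], 1], [[0, 0, 1.4], [0, 0, 0], 1], [[0, 0, 0], [0, 0, 0], -1], [[0, 0, 0], [0, 0, 0], -1], [[0, 0, 0], [0, 0, 0], -1], [[0, 0, 0], [0, 0, 0], -1], [[0, 0, 0], [0, 0, 0], -1], [[0, 0, 0], [0, 0, 0], -1], [[0, 0, 0], [0, 0, 0], -1]]}}

```text
time: 9.62
position: [0.5249, -0.2422, 0.0837]
tool_rot: [3.135, 0.205, 0.0]
ft_force: [-0.7, 1.2, 4.0]
grip_width: 0.512
grip_force: 25.0
```

>>> {"name": "drive_tool", "arguments": {"motion": [[[0, 0, 0], [0, 0, 0], -1], [[0, 0, -3], [0, 0, 0], -1], [[0, 0, -5], [0, 0, 0], -1], [[0, 0, -1], [0, 0, 2.6], -1], [[0, 0, 0], [0, 0, 0], -1]]}}

```text
time: 10.25
position: [0.5249, -0.2428, 0.1737]
tool_rot: [3.137, 0.134, 0.002]
ft_force: [-0.7, -0.6, -2.0]
grip_width: 0.513
grip_force: 25.0
```

```bash
python3 -c "
from h import *
togo(.518,.103,.16,5.2)"
```

```text
t10.25 pos [ 0.5249 -0.2428  0.1737] yaw 4.9 tilt [ 0.001 -0.001 -1.   ] turn -0.3 shift [  2.45 -34.5    1.33] j [ 0.71  0.28 -0.38  1.77  0.12  1.11 -1.19] w 0.513 f 25.0
```

>>> {"name": "drive_tool", "arguments": {"motion": [[[0.3, -4.3, 0], [0, 0, 0], -1], [[0.3, -4.3, 0], [0, 0, 0], -1], [[0.3, -4.3, 0], [0, 0, 0], -1], [[0.3, -4.3, 0], [0, 0, 0], -1], [[0.3, -4.3, 0], [0, 0, 0], -1], [[0.3, -4.3, 0], [0, 0, 0], -1], [[0.3, -4.3, 0.6], [0, 0, 0], -1], [[0.3, -4.3, 0.7], [0, 0, 0], -1], [[0, 0, 0], [0, 0, 0], -1], [[0, 0, 0], [0, 0, 0], -1]]}}

```text
time: 11.5
position: [0.5188, 0.1017, 0.1589]
tool_rot: [3.138, 0.134, -0.004]
ft_force: [0.4, 0.1, -1.2]
grip_width: 0.517
grip_force: 25.0
```

```bash
python3 -c "
from h import *
togo(.5185,.103,.0877,5.2)
s,im=wl('w4');np.save('w4.npy',np.r_[s['position'],s['tool_rot']])"
```

```text
t11.50 pos [0.5188 0.1017 0.1589] yaw 4.9 tilt [-0.002 -0.001 -1.   ] turn -0.3 shift [-0.   -0.14  7.12] j [ 0.31  0.23 -0.61  1.89  0.15  1.07 -1.85] w 0.517 f 25.0
```

View pics/w4.png

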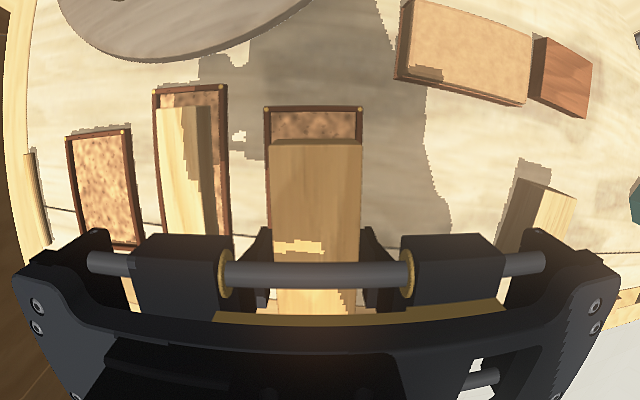

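The middle bar is held over the middle tray, with tray far corners at (264,107) and (362,107) and bar far corners at (268,140) and (361,141). The long bar is in its tray at (180,170).

```bash
python3 - <<'E'
from h import *
a=np.load('w4.npy');s={"position":a[:3],"tool_rot":a[3:]}
for n,z,c,L in[("bar",.107,[(268,140),(361,141)],.12),("tmid",.012,[(264,107),(362,107)],.154)]:
    w=onplane("wrist",c,z,s);v=w[0]-w[1];e=np.array([v[1],-v[0]])/np.hypot(*v)
    print(n,"wid %.4f yaw %.1f"%(np.hypot(*v),np.degrees(np.arctan2(e[1],e[0]))),"centre",(w.mean(0)-e*L/2).round(4))
togo(.5185,.103,.0877,5.2)
E
```

```text
bar wid 0.0436 yaw 4.2 centre [0.5203 0.1022]
tmid wid 0.0753 yaw 4.7 centre [0.5195 0.1031]
t11.55 pos [0.5191 0.1011 0.1592] yaw 4.8 tilt [-0.002 -0.001 -1.   ] turn -0.4 shift [-0.03 -0.21  7.15] j [ 0.31  0.23 -0.61  1.89  0.15  1.07 -1.85] w 0.516 f 25.0
```

>>> {"name": "drive_tool", "arguments": {"motion": [[[0, -0.15, 3.5], [0, 0, -0.3], -1], [[0, 0, 2.5], [0, 0, 0], -1], [[0, 0, 0.8], [0, 0, 0], -1], [[0, 0, 0.3], [0, 0, 0], -1], [[0, 0, 0], [0, 0, 0], -1], [[0, 0, 0], [0, 0, 0], 1], [[0, 0, 0], [0, 0, 0], 1], [[0, 0, 0], [0, 0, 0], 1], [[0, 0, 0], [0, 0, 0], 1]]}}

```text
time: 12.68
position: [0.5194, 0.1041, 0.0894]
tool_rot: [3.138, 0.142, 0.001]
ft_force: [0.3, -0.3, 1.2]
grip_width: 0.889
grip_force: 0.0
```

>>> {"name": "drive_tool", "arguments": {"motion": [[[0, 0, -3], [0, 0, 0], 1], [[0, 0, -5], [0, 0, 0], 1], [[0, 0, -5], [0, 0, 0], 1], [[0, 0, -3], [0, 0, 5.2], 1], [[0, 0, 0], [0, 0, 5.2], 1]]}}

```text
time: 13.3
position: [0.5208, 0.1045, 0.2525]
tool_rot: [-3.138, 0.148, -0.009]
ft_force: [-1.0, 0.4, -0.5]
grip_width: 0.994
grip_force: 0.0
```

```bash
python3 -c "
from h import *
togo(.514,-.114,.25,-5.2)"
```

```text
t13.30 pos [0.5208 0.1045 0.2525] yaw -5.4 tilt [ 0.006  0.    -1.   ] turn -0.2 shift [ 1.3  21.82  0.24] j [ 0.32  0.13 -0.61  1.79  0.08  1.25 -1.98] w 0.994 f 0.0
```

>>> {"name": "drive_tool", "arguments": {"motion": [[[0.3, 4.4, 0], [0, 0, 0], 1], [[0.3, 4.4, 0], [0, 0, 0], 1], [[0.3, 4.4, 0], [0, 0, 0], 1], [[0.2, 4.3, 0], [0, 0, 0], 1], [[0.2, 4.3, 0], [0, 0, 0], 1], [[0, 0, 0], [0, 0, 0], 1], [[0, 0, 0], [0, 0, 0], 1]]}}

```text
time: 14.18
position: [0.5124, -0.1136, 0.2492]
tool_rot: [-3.138, 0.143, 0.0]
ft_force: [-0.1, 0.3, -0.3]
grip_width: 1.001
grip_force: 0.0
```

```bash
python3 -c "
from h import *
togo(.514,-.114,.085,-5.2)
s,im=wl('w5');np.save('w5.npy',np.r_[s['position'],s['tool_rot']])"
```

```text
t14.18 pos [ 0.5124 -0.1136  0.2492] yaw -5.2 tilt [-0.     0.001 -1.   ] turn -0.0 shift [ 0.17  0.04 16.42] j [ 0.58  0.11 -0.43  1.81  0.05  1.24 -1.53] w 1.001 f 0.0
```

View pics/w5.png

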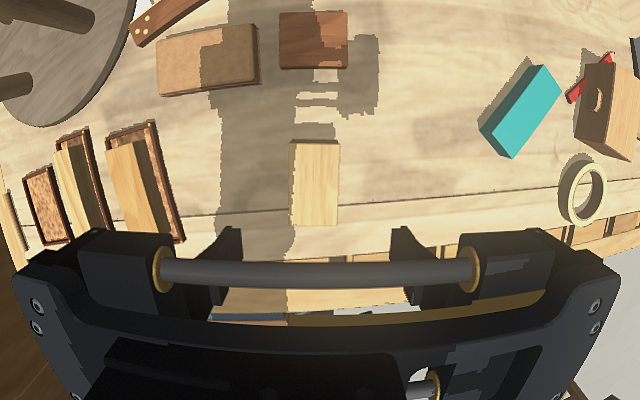

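The short bar's top face spans (290,143) to (339,226), centred between the fingers and parallel to them, and the long and middle bars lie in their trays. I'll grasp it.

>>> {"name": "drive_tool", "arguments": {"motion": [[[0.1, 0, 5], [0, 0, 0], 1], [[0, 0, 4.5], [0, 0, 0], 1], [[0, 0, 3.5], [0, 0, 0], 1], [[0, 0, 2.4], [0, 0, 0], 1], [[0, 0, 1], [0, 0, 0], 1], [[0, 0, 0], [0, 0, 0], -1], [[0, 0, 0], [0, 0, 0], -1], [[0, 0, 0], [0, 0, 0], -1], [[0, 0, 0], [0, 0, 0], -1], [[0, 0, 0], [0, 0, 0], -1], [[0, 0, 0], [0, 0, 0], -1], [[0, 0, 0], [0, 0, 0], -1]]}}

```text
time: 15.72
position: [0.5137, -0.1141, 0.0858]
tool_rot: [-3.138, 0.143, -0.001]
ft_force: [-1.1, 1.5, 6.0]
grip_width: 0.57
grip_force: 25.0
```

>>> {"name": "drive_tool", "arguments": {"motion": [[[0, 0, -3], [0, 0, 0], -1], [[0, 0, -5], [0, 0, 0], -1], [[0, 0, -2], [0, 0, -5], -1], [[0, 0, 0], [0, 0, -5], -1], [[0, 0, 0], [0, 0, 0], -1]]}}

```text
time: 16.35
position: [0.5128, -0.1148, 0.1848]
tool_rot: [3.139, 0.129, -0.001]
ft_force: [0.3, -0.5, -1.8]
grip_width: 0.571
grip_force: 25.0
```

```bash
python3 -c "
from h import *
togo(.508,.3075,.16,4.9)"
```

```text
t16.35 pos [ 0.5128 -0.1148  0.1848] yaw 4.7 tilt [-0.001 -0.    -1.   ] turn -0.2 shift [  3.13 -42.12   2.46] j [ 0.59  0.17 -0.45  1.88  0.08  1.12 -1.39] w 0.571 f 25.0
```

>>> {"name": "drive_tool", "arguments": {"motion": [[[0.3, -4.2, 0], [0, 0, 0], -1], [[0.3, -4.2, 0], [0, 0, 0], -1], [[0.3, -4.2, 0], [0, 0, 0], -1], [[0.3, -4.2, 0], [0, 0, 0], -1], [[0.3, -4.2, 0], [0, 0, 0], -1], [[0.3, -4.2, 0], [0, 0, 0], -1], [[0.3, -4.2, 0], [0, 0, 0], -1], [[0.3, -4.2, 0], [0, 0, 0], -1], [[0.3, -4.2, 0], [0, 0, 0], -1], [[0.3, -4.2, 2], [0, 0, 0], -1], [[0, 0, 0], [0, 0, 0], -1], [[0, 0, 0], [0, 0, 0], -1]]}}

```text
time: 17.85
position: [0.5081, 0.3058, 0.1641]
tool_rot: [3.137, 0.129, -0.003]
ft_force: [-0.3, -0.9, -1.6]
grip_width: 0.569
grip_force: 25.0
```

```bash
python3 -c "
from h import *
togo(.508,.3075,.09,4.9)
s,im=wl('w6');np.save('w6.npy',np.r_[s['position'],s['tool_rot']])"
```

```text
t17.85 pos [0.5081 0.3058 0.1641] yaw 4.7 tilt [-0.002 -0.002 -1.   ] turn -0.2 shift [ 0.01 -0.18  7.41] j [-0.01  0.38 -0.7   1.73  0.27  1.13 -2.27] w 0.569 f 25.0
```

View pics/w6.png

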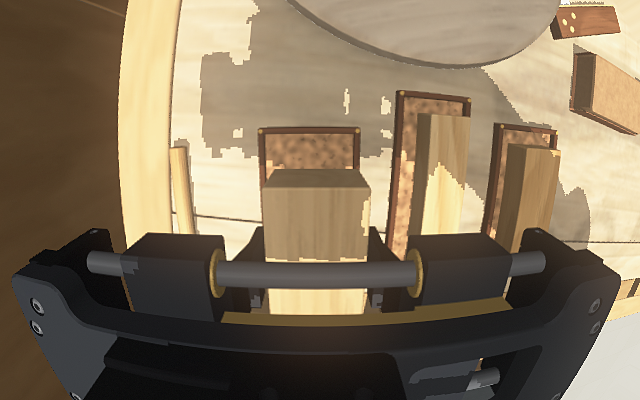

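The short bar is held over the short tray, with tray far corners at (258,130) and (361,128) and the bar's top far edge at (262,187) to (370,187). The dowel near (180,190) is clear of the fingers.

```bash
python3 - <<'E'
from h import *
a=np.load('w6.npy');s={"position":a[:3],"tool_rot":a[3:]}
for n,z,c,L in[("bar",.123,[(262,187),(370,187)],.085),("tshort",.012,[(258,130),(361,128)],.119)]:
    w=onplane("wrist",c,z,s);v=w[0]-w[1];e=np.array([v[1],-v[0]])/np.hypot(*v)
    print(n,"wid %.4f yaw %.1f"%(np.hypot(*v),np.degrees(np.arctan2(e[1],e[0]))),"centre",(w.mean(0)-e*L/2).round(4))
print(onplane("wrist",[(190,235),(186,150)],.016,s))
togo(.508,.3075,.09,4.9)
E
```

```text
bar wid 0.0486 yaw 4.6 centre [0.5075 0.3048]
tshort wid 0.0816 yaw 5.6 centre [0.5089 0.3089]
[[0.46917246 0.41462025]
 [0.54542257 0.41553914]]
t17.90 pos [0.5087 0.3052 0.1646] yaw 4.6 tilt [-0.001 -0.002 -1.   ] turn -0.3 shift [-0.04 -0.24  7.46] j [-0.01  0.38 -0.7   1.73  0.27  1.13 -2.27] w 0.572 f 25.0
```

>>> {"name": "drive_tool", "arguments": {"motion": [[[0, -0.3, 3.5], [0, 0, -0.5], -1], [[0, 0, 2.5], [0, 0, 0], -1], [[0, 0, 1], [0, 0, 0], -1], [[0, 0, 0.4], [0, 0, 0], -1], [[0, 0, 0], [0, 0, 0], -1], [[0, 0, 0], [0, 0, 0], 1], [[0, 0, 0], [0, 0, 0], 1], [[0, 0, 0], [0, 0, 0], 1], [[0, 0, 0], [0, 0, 0], 1]]}}

```text
time: 19.02
position: [0.5082, 0.3097, 0.0914]
tool_rot: [-3.138, -0.144, -0.0]
ft_force: [-0.1, -0.2, -0.7]
grip_width: 0.939
grip_force: 0.0
```

>>> {"name": "drive_tool", "arguments": {"motion": [[[0, 0, -3], [0, 0, 0], 1], [[0, 0, -5], [0, 0, 0], 1], [[0, 0, -5], [0, 0, 0], 1], [[0, 5, -3], [0, 0, 0], 1], [[0, 5, 0], [0, 0, 0], 1], [[0, 0, 0], [0, 0, 0], 1], [[0, 0, 0], [0, 0, 0], 1]]}}

```text
time: 19.9
position: [0.517, 0.2104, 0.2512]
tool_rot: [-3.138, -0.144, 0.0]
ft_force: [-0.8, 0.5, -0.8]
grip_width: 1.001
grip_force: 0.0
```

```bash
python3 -c "
from h import *
togo(.508,.3075,.09,4.9)
s,im=wl('w7');np.save('w7.npy',np.r_[s['position'],s['tool_rot']])"
```

```text
t19.90 pos [0.517  0.2104 0.2512] yaw 5.3 tilt [-0.  0. -1.] turn 0.4 shift [-0.07 -9.75 16.12] j [ 0.18  0.21 -0.7   1.72  0.14  1.26 -2.02] w 1.001 f 0.0
```

View pics/w7.png

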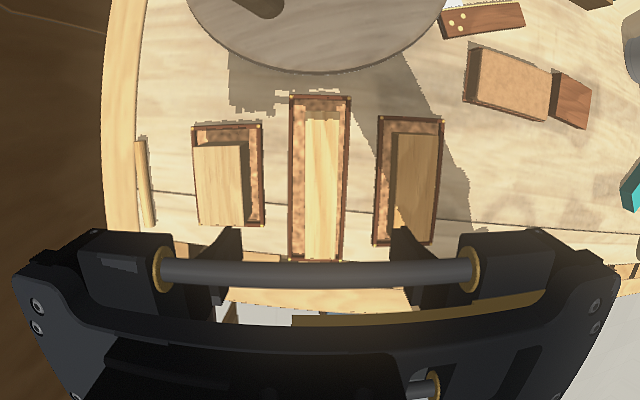

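All three bars are in their trays: short at (220,185), long at (322,190) and middle at (413,190). I'll check the margins numerically, especially the long bar's near end at about row 258.

```bash
python3 - <<'E'
from h import *
a=np.load('w7.npy');s={"position":a[:3],"tool_rot":a[3:]}
W=lambda c,z:onplane("wrist",c,z,s)
def rep(n,t,b,zb,L,Lb):
    t=W(t,.012);b=W(b,zb);f=[]
    for w,l in((t,L),(b,Lb)):
        v=w[0]-w[1];e=np.array([v[1],-v[0]])/np.hypot(*v);f.append((w.mean(0)-e*l/2,np.degrees(np.arctan2(e[1],e[0]))))
    print(n,"tray",f[0][0].round(4),"%.1f"%f[0][1],"bar",f[1][0].round(4),"%.1f"%f[1][1],"bar width %.3f"%np.hypot(*(b[0]-b[1])))
rep("long",[(289,96),(351,96)],[(306,119),(340,119)],.038,.194,.16)
rep("mid",[(379,116),(443,119)],[(397,133),(437,135)],.036,.154,.12)
rep("short",[(193,126),(262,122)],[(194,146),(240,145)],.049,.119,.085)
im=cv2.imread("pics/w7.png")[80:280,170:460];cv2.imwrite("pics/w7c.png",cv2.resize(im,None,fx=2.7,fy=2.7))
E
```

```text
long tray [0.5107 0.2043] 5.3 bar [0.504 0.201] 5.4 bar width 0.033
mid tray [0.5195 0.1036] 5.5 bar [0.5199 0.1054] 4.9 bar width 0.044
short tray [0.5111 0.3064] 5.9 bar [0.5085 0.3079] 4.4 bar width 0.049
```

View pics/w7c.png

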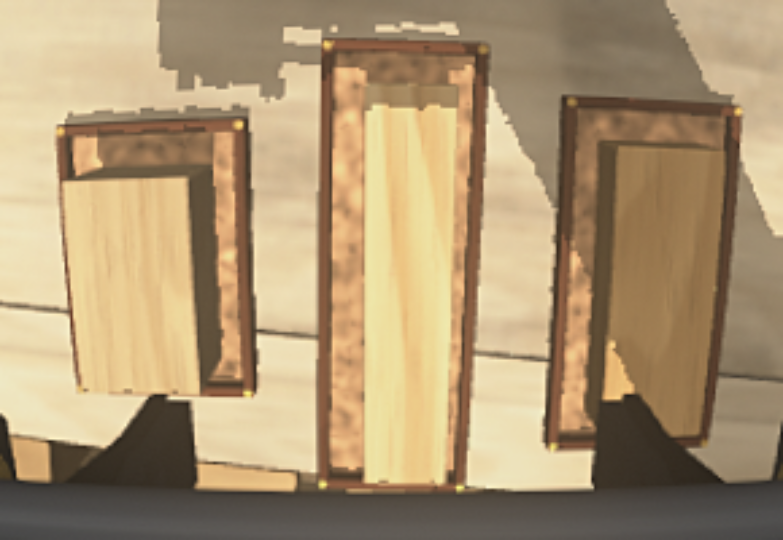

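The strip at the long bar's far end is a shadow on its top face. That puts the far edge at row 112 and the bar centred in its tray. All three lie flat within the walls, so I'm handing in.

```bash
python3 -c "
from bench import ctrl
print(ctrl.close_job())"
```

```text
the job is handed in; nothing more can be done
None
```

All three offcuts are lying flat in their matching trays, placed longest first, then middle, then short. The arm is clear of everything, and the job was handed in at about 20 s of the 80 s allowed.

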